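# Lock the microscope stage with the pin spanner

## Robot

A 6-joint arm with a two-finger parallel gripper is mounted at the origin on the work surface. World frame = base frame: x ahead of the robot, y to its left, z up, the work surface at z = 0. Lengths are in mm, angles in rad, forces in N, time in s.
With the tool pointing down it reaches from about 300 to 850 mm from the base axis. Payload 5.4 kg.
Tool frame: the origin (TCP) lies midway between the tips of the shut fingers; the grasp point (between the pads) lies 19 mm behind it; z points along the fingers, y is the direction in which the jaws open and shut (so a half turn about z gives the same grasp; the last joint's range is limited). The gripper opens to 85 mm and grips with 20 to 120 N. Pads are 22 mm wide; open, the fingers measure 114 mm over their backs; the gripper's body (76 mm by 85 mm) begins 54 mm behind the grasp point. The pads swing forward as they close: fully open they stand 13 mm farther back than shut.
Start: joints at [-1.409, 0.158, 1.597, -0, 1.386, -0.21], TCP at [208.869, -535.705, 231.299] pointing down, gripper open.
Joint ranges: [-2.91, 2.91], [-0.94, 2.29], [0.18, 2.7], [-1.29, 4.43], [0.17, 2.64], [-3, 3]. Speed limits (rad/s): [2.57, 2.57, 3.14, 3.14, 3.14, 3.14].

## Interface

Orientations are given as a unit quaternion [w, x, y, z].
In Python, from rig import sense, eyes, manip, finder gives the robot as it stands.
- The arm moves only by the shell command python3 -m creep 'ROWS' [FORCE]. ROWS is JSON, a list of rows, each an object with "turn": the turn, a rotation vector about the world's x, y, z in rad, a list of three; "offset": the shift along the world's x, y, z in mm, a list of three; "grip": the opening, from 0 (shut) to 1 (fully open). In form: [{"turn": [wx, wy, wz], "offset": [x, y, z], "grip": grip}, ...]. A call has 1 to 20 rows; each row is the pose to reach, as a shift and turn from the pose measured when the call began; what a row does not reach only later rows make up. A row lasts 1/10 s, in which the tool goes at most 50 mm and 8.59 degrees, less where a joint would pass 70% of its speed; a pose out of reach is approached as far as the arm can. A call with a gripper value outside its range is refused whole. The fingers move at their own pace and stop on an object; FORCE is the grip in N (left out, the last holds). Time passes only in rows, so rows that repeat a pose let the fingers close. It gives the time, the measured TCP pose, the force and the opening at its end, in the units of the state.
- sense(): the state, without advancing time (a new reading comes with each control period).
- eyes.capture(name): name is "side" or "top"; returns the picture (480x640x3 uint8, blue, green, red); there is no depth.
- eyes.calibration(name): a dict with "fx", "fy", "cx", "cy" (pixels), "rvec" (rotation vector, rad) and "tvec" (3), from world to camera coordinates, as OpenCV has them. Camera axes: x right, y down, z forward; pixel columns grow to the right and rows downward; lengths in mm; the calibration is good to about 2 mm. A picture is of the moment at which its call begins. calibration takes no time and is no camera call.
- manip.job_done(): hands the job in, once; it reports no verdict.
Trained networks look in the newest picture that a camera, given by its name, has taken for a name from the list of things; names that differ only in an ending like _2 or _b are one class to them, and where a whole thing is asked for, a point or a joint stands for the part that bears it (a point fixed in the world has none). Each returns a list of dicts, best first, with "confidence" (0 to 1); they miss things now and then, are a little off and sometimes report something else, mostly with a low value. They report only what shows in the picture. A call takes as long as a camera call. They do not tell look-alikes from the thing itself.
- finder.look_for(query, camera): "rect" ([left, top, right, bottom] in pixels, round what is visible of it).
- finder.regions_of(query, camera): "mask" (480x640 bool, what is visible of it) and "rect" ([left, top, right, bottom] in pixels, round what is visible of it).
- finder.tip_of(query, camera): "at" ([column, row] in pixels: a listed point, or the origin of a listed thing).
The state is a dict: "time": time; "joint_pos": joint angles; "qvel": joint speeds; "tau": joint torques, N m; "tcp_pos": TCP position; "orientation": TCP orientation; "wrist_force": force on the tool from outside, world axes, zero at the start; "moment": the same for the moment, N m; "grip_width": finger opening in mm.
Only numpy, scipy, OpenCV 4.12 (cv2) and the standard library are available. Lean on these libraries where they do the work, as an engineer would, in place of code of your own. Each camera call takes 0.05 s, during which the arm holds its last target. There are 200 camera calls.

## Task

Pick up the pin spanner whose prongs match the holes in the lock collar on the microscope base (the wider of the two spanners) and set both of its prongs fully into the collar's two holes. Then turn the collar with it clockwise, seen from above, until the lug on the collar's rim comes up to the fixed stop block, and let go, leaving the spanner standing in the holes. Leave the narrow spanner where it is.

Things in the scene. Friction and masses are not known exactly. Their poses are not given: they have to be found in the camera images.
- wide_spanner_grip (a point): Wide pin spanner, centre of its upright grey grip (50 mm along x, 22 along y, 56 tall). Under the grip a steel bar 116 x 28 x 8, then two 8 mm prongs, 14 long, 92 apart along x. Point is 50 above prong tips, 28 above bar top; z up; alike after a half turn; 0.3 kg. Loose: bar lies on a fixed wood rest (140 x 50 x 22), prongs in its slot along x; lift straight up 30 or more.
- collar_top (a point): Centre of the top face of the brass lock collar: ring 124 mm across, 16 high, on a white base 40 high. Two holes on its own x axis, 46 either side, 20 (radial) x 22, 16 deep. Prongs home: bar flat on collar, grip centre 36 above this point; play 6 mm, 0.15 rad each way. Axes turn with it, z up. Rim lug on its +y. Post 42 wide, 35 high on the base, 135 from centre.
- collar (a joint): Angle of the collar on the base, rad, growing clockwise seen from above. Starts at 0.2 to 0.5; at 1.2 the rim lug meets the steel stop block on the base and it goes no further. Stiff: takes about 0.2 N m and stays where it is left.
- narrow_spanner_grip (a point): Narrow pin spanner that does not fit, centre of its grip: same grip and form, but bar 72 mm long and prongs 48 apart; point 50 mm above prong tips. Stands in a like rest of its own beside the other; the two may change places. To be left alone.
Mind the look-alikes: they are no part of the job. What is shaped like the part that bears wide_spanner_grip but red is not meant.

How it is judged:
By the outcome, as a careful person would: the job done as asked, in the order asked, and still so for the second after the job is handed in, with the robot touching nothing.
It also fails if it takes over 43 s, if anything falls off the work surface, if the arm or the gripper's body presses on something with over 40 N, if the wrist force passes 120 N, or if a joint passes its speed limit or range.

## Working session

There is one attempt and no reset: what is moved stays moved. The work goes in short steps, Python scripts to look and compute and a shell command to move; the robot and the scene stay as the last step left them, time stands still between calls to the robot, and variables do not carry over. Pictures are saved under pics/ and viewed, about 8 in all and at most 12, crops included, and the job is handed in when it is done.

```bash
mkdir -p pics; cat > h.py <<'E'
import numpy as np, cv2
from rig import sense, eyes, manip, finder
def cam(n):
    c=eyes.calibration(n); K=np.array([[c['fx'],0,c['cx']],[0,c['fy'],c['cy']],[0,0,1.]])
    return K,cv2.Rodrigues(np.array(c['rvec'],float))[0],np.array(c['tvec'],float).ravel()
def ray(n,uv):
    K,R,t=cam(n); d=R.T@np.linalg.solve(K,[uv[0],uv[1],1.]); return -R.T@t,d
def atz(n,uv,z):
    o,d=ray(n,uv); return o+d*(z-o[2])/d[2]
def tri(a,b):
    o1,d1=ray('top',a);o2,d2=ray('side',b)
    d1/=np.linalg.norm(d1);d2/=np.linalg.norm(d2)
    s=np.linalg.lstsq(np.c_[d1,-d2],o2-o1,rcond=None)[0]
    p,q=o1+s[0]*d1,o2+s[1]*d2
    return (p+q)/2,np.linalg.norm(p-q)
def proj(n,p):
    K,R,t=cam(n); q=K@(R@np.array(p,float)+t); return q[:2]/q[2]
E
python3 - <<'E'
from h import *
for n in('top','side'):
    cv2.imwrite(f'pics/{n}0.png',eyes.capture(n))
    print(n,'campos',(-cam(n)[1].T@cam(n)[2]).round())
    for q in('wide_spanner_grip','narrow_spanner_grip','collar_top'):
        for r in finder.tip_of(q,n)[:3]: print(q,np.round(r['at'],1),round(r['confidence'],2))
E
```

```text
top campos [419.  39. 966.]
wide_spanner_grip [220.3 347.4] 0.92
wide_spanner_grip [258.6 232.5] 0.77
wide_spanner_grip [296.6 123.6] 0.62
narrow_spanner_grip [171.1 185.2] 0.79
side campos [130. 647. 735.]
wide_spanner_grip [221.7 220.5] 0.81
wide_spanner_grip [284.2 267. ] 0.73
wide_spanner_grip [360.9 338.2] 0.56
narrow_spanner_grip [197.3 303.3] 0.94
collar_top [350.6 163.1] 0.85
```

View pics/top0.png

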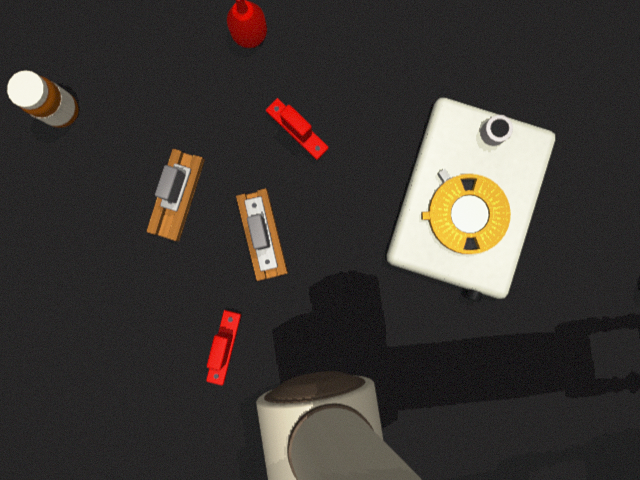

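View pics/side0.png

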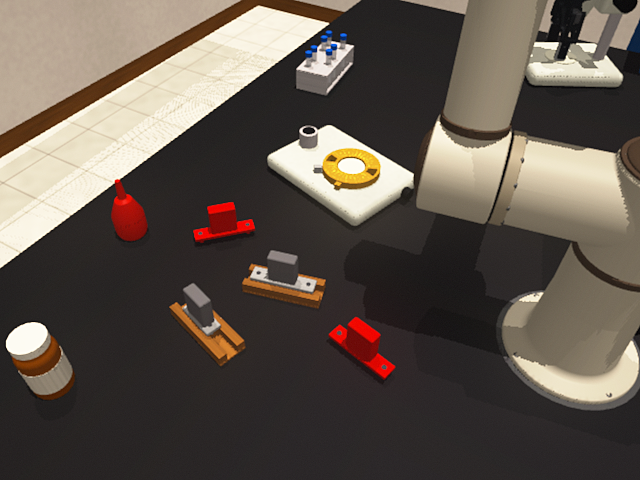

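The wide grey spanner is at top (259,232) and side (284,267), showing a bar with two end dots. The narrow one is at top (171,185), and the red ones are decoys. The collar is at top (470,214), with its holes at about (469,184) and (472,243), lug at (426,215) and stop at (444,176). Next I measure exactly.

```bash
cat > m.py <<'E'
from h import *
from scipy.spatial.transform import Rotation as Ro
im=cv2.imread('pics/top0.png')
p,e=tri([258.6,232.5],[284.2,267.]);print('wide tri',p.round(1),round(e,1))
hsv=cv2.cvtColor(im,cv2.COLOR_BGR2HSV)
# collar: gold mask, centre from white disc + holes
def comps(m,lo=5):
    n,l,s,c=cv2.connectedComponentsWithStats(m.astype(np.uint8)); return [(c[i],s[i,4]) for i in range(1,n) if s[i,4]>=lo]
gold=(hsv[...,0]>15)&(hsv[...,0]<32)&(hsv[...,1]>120)&(hsv[...,2]>90); gold[:,:400]=0
g2=cv2.morphologyEx(gold.astype(np.uint8),cv2.MORPH_OPEN,np.ones((13,13)))
cs,_=cv2.findContours(gold.astype(np.uint8),cv2.RETR_EXTERNAL,cv2.CHAIN_APPROX_NONE)
c=max(cs,key=cv2.contourArea)[:,0]
W=np.array([atz('top',q,56)[:2] for q in c])
m=W.mean(0)
for _ in range(8):
    r=np.linalg.norm(W-m,axis=1);k=abs(r-np.median(r))<4
    A=np.c_[2*W[k],np.ones(k.sum())];x=np.linalg.lstsq(A,(W[k]**2).sum(1),rcond=None)[0];m=x[:2];R=np.sqrt(x[2]+m@m)
print('collar circle',m.round(1),'R',R.round(1))
dark=(im.max(2)<70); dark[:, :425]=0;dark[:,515:]=0;dark[:170]=0;dark[258:]=0
hs=[(q,a) for q,a in comps(dark,15)]
for q,a in hs: print('hole',q.round(1),a,atz('top',q,56).round(1))
lug=W[r>66]; print('lug',(lug.mean(0)-m).round(1), np.degrees(np.arctan2(*(lug.mean(0)-m)[::-1])))
# bar: bright low-sat in region
b=(hsv[...,1]<60)&(hsv[...,2]>150); b[:, :235]=0;b[:,290:]=0;b[:185]=0;b[285:]=0
(rc,sz,an)=cv2.minAreaRect(np.argwhere(b)[:,::-1].astype(np.float32));bx=cv2.boxPoints((rc,sz,an))
B=np.array([atz('top',q,30)[:2] for q in bx]);print('bar box',B.round(1).tolist(),'c',B.mean(0).round(1))
ed=[B[1]-B[0],B[2]-B[1]];L=max(ed,key=np.linalg.norm);print('len',[np.linalg.norm(v).round(1) for v in ed],'yaw',np.arctan2(L[1],L[0]))
s=sense();print(s['joint_pos'],s['orientation'],s['grip_width'],Ro.from_quat(np.roll(s['orientation'],-1)).as_matrix().round(3))
E
python3 m.py
python3 - <<'E'
from h import *
im=cv2.imread('pics/top0.png')
a=cv2.resize(im[180:290,225:300],None,fx=5,fy=5);b=cv2.resize(im[160:270,415:525],None,fx=5,fy=5)
a=cv2.copyMakeBorder(a[:550,:250] if 0 else a,0,0,0,0)
o=np.hstack([a,b]);o=cv2.resize(o,(800,int(o.shape[0]*800/o.shape[1])));cv2.imwrite('pics/crop.png',o)
E
```

```text
wide tri [468.7 133.   55.1] 3.4
collar circle [ 501.2 -190.3] R 61.6
hole [468.1 183.6] 98 [ 547.5 -189.1   56. ]
hole [470.5 243.9] 98 [ 454.3 -192.3   56. ]
lug [-3.1 70.4] 92.50051057770722
bar box [[523.5, 160.7], [529.9, 133.7], [417.5, 106.8], [411.1, 133.7]] c [470.5 133.7]
len [np.float64(27.7), np.float64(115.6)] yaw -2.906806946286767
[-1.40910421e+00  1.58515554e-01  1.59715463e+00  5.09803802e-05
  1.38620515e+00 -2.10120113e-01] [-1.40691060e-04  9.82770026e-01  1.84832508e-01  2.84711915e-05] 85.61130767889375 [[ 0.932  0.363  0.   ]
 [ 0.363 -0.932  0.   ]
 [ 0.    -0.    -1.   ]]Traceback (most recent call last):
  File "<stdin>", line 4, in <module>
cv2.error: OpenCV(4.12.0) :-1: error: (-5:Bad argument) in function 'copyMakeBorder'
> Overload resolution failed:
>  - copyMakeBorder() missing required argument 'borderType' (pos 6)
>  - copyMakeBorder() missing required argument 'borderType' (pos 6)
```

Everything agrees:
- **Bar:** measures 115.6 × 27.7 mm, centred at (470,133.5), yaw 0.235.
- **Collar:** centred at (501,-190.5), hole axis 0.04, hole spacing 93 mm.

Moving above the wide spanner.

```bash
python3 -m creep '[{"turn":[0,0,-0.136],"offset":[261,669,-71],"grip":1},{"turn":[0,0,-0.136],"offset":[261,669,-71],"grip":1},{"turn":[0,0,-0.136],"offset":[261,669,-71],"grip":1},{"turn":[0,0,-0.136],"offset":[261,669,-71],"grip":1},{"turn":[0,0,-0.136],"offset":[261,669,-71],"grip":1},{"turn":[0,0,-0.136],"offset":[261,669,-71],"grip":1},{"turn":[0,0,-0.136],"offset":[261,669,-71],"grip":1},{"turn":[0,0,-0.136],"offset":[261,669,-71],"grip":1},{"turn":[0,0,-0.136],"offset":[261,669,-71],"grip":1},{"turn":[0,0,-0.136],"offset":[261,669,-71],"grip":1},{"turn":[0,0,-0.136],"offset":[261,669,-71],"grip":1},{"turn":[0,0,-0.136],"offset":[261,669,-71],"grip":1},{"turn":[0,0,-0.136],"offset":[261,669,-71],"grip":1},{"turn":[0,0,-0.136],"offset":[261,669,-71],"grip":1},{"turn":[0,0,-0.136],"offset":[261,669,-71],"grip":1},{"turn":[0,0,-0.136],"offset":[261,669,-71],"grip":1},{"turn":[0,0,-0.136],"offset":[261,669,-71],"grip":1},{"turn":[0,0,-0.136],"offset":[261,669,-71],"grip":1}]' 60
python3 - <<'E'
from h import *
from scipy.spatial.transform import Rotation as Ro
cv2.imwrite('pics/side1.png',eyes.capture('side'))
s=sense();M=Ro.from_quat(np.roll(s['orientation'],-1)).as_matrix();print(s['time'],s['tcp_pos'],np.arctan2(M[1,0],M[0,0]),s['joint_pos'],s['wrist_force'])
E
```

```text
time: 2.2
tcp_pos: [469.7, 132.4, 160.3]
orientation: [0.0, 0.993, 0.117, -0.0]
wrist_force: [0.1, -0.8, 0.2]
grip_width: 85.1
2.25 [469.79112496 132.27587703 160.360217  ] 0.23416240566529334 [ 2.62341767e-02 -1.29942353e-03  1.91180566e+00  2.49783744e-05
  1.23077903e+00  1.36285978e+00] [-0.33032353 -0.61395248  0.15732453]
```

View pics/side1.png

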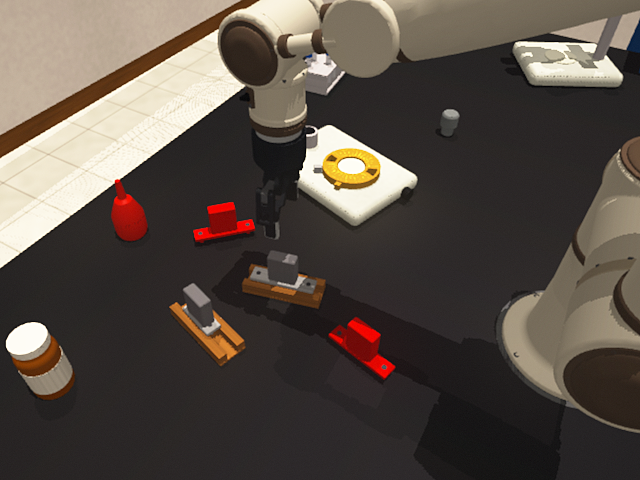

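The gripper is open over the wide spanner (side 283,265), with its fingers at about (270,215). Descending and closing.

```bash
python3 -m creep '[{"turn":[0,0,0],"offset":[0,1,-40],"grip":1},{"turn":[0,0,0],"offset":[0,1,-75],"grip":1},{"turn":[0,0,0],"offset":[0,1,-105],"grip":1},{"turn":[0,0,0],"offset":[0,1,-118],"grip":1},{"turn":[0,0,0],"offset":[0,1,-118],"grip":1},{"turn":[0,0,0],"offset":[0,1,-118],"grip":1},{"turn":[0,0,0],"offset":[0,1,-118],"grip":0},{"turn":[0,0,0],"offset":[0,1,-118],"grip":0},{"turn":[0,0,0],"offset":[0,1,-118],"grip":0},{"turn":[0,0,0],"offset":[0,1,-118],"grip":0},{"turn":[0,0,0],"offset":[0,1,-118],"grip":0},{"turn":[0,0,0],"offset":[0,1,-118],"grip":0},{"turn":[0,0,0],"offset":[0,1,-118],"grip":0},{"turn":[0,0,0],"offset":[0,1,-118],"grip":0}]' 70
```

```text
time: 3.65
tcp_pos: [470.1, 133.5, 42.9]
orientation: [-0.0, 0.993, 0.117, 0.0]
wrist_force: [-1.3, 1.6, 6.1]
grip_width: 21.5
```

```bash
python3 -m creep '[{"turn":[0,0,0],"offset":[0,0,15],"grip":0},{"turn":[0,0,0],"offset":[0,0,35],"grip":0},{"turn":[0,0,0],"offset":[0,0,60],"grip":0},{"turn":[0,0,0],"offset":[0,0,100],"grip":0},{"turn":[0,0,0],"offset":[0,0,110],"grip":0},{"turn":[0,0,0],"offset":[0,0,110],"grip":0},{"turn":[0,0,0],"offset":[0,0,110],"grip":0}]'
```

```text
time: 4.35
tcp_pos: [468.9, 133.4, 150.9]
orientation: [-0.0, 0.993, 0.117, -0.001]
wrist_force: [-0.4, -0.3, -2.0]
grip_width: 21.3
```

```bash
python3 -m creep '[{"turn":[0,0,-0.195],"offset":[32,-324,0],"grip":0},{"turn":[0,0,-0.195],"offset":[32,-324,0],"grip":0},{"turn":[0,0,-0.195],"offset":[32,-324,0],"grip":0},{"turn":[0,0,-0.195],"offset":[32,-324,0],"grip":0},{"turn":[0,0,-0.195],"offset":[32,-324,0],"grip":0},{"turn":[0,0,-0.195],"offset":[32,-324,0],"grip":0},{"turn":[0,0,-0.195],"offset":[32,-324,0],"grip":0},{"turn":[0,0,-0.195],"offset":[32,-324,0],"grip":0},{"turn":[0,0,-0.195],"offset":[32,-324,0],"grip":0},{"turn":[0,0,-0.195],"offset":[32,-324,0],"grip":0},{"turn":[0,0,-0.195],"offset":[32,-324,0],"grip":0}]'
python3 - <<'E'
from h import *
from scipy.spatial.transform import Rotation as Ro
s=sense();M=Ro.from_quat(np.roll(s['orientation'],-1)).as_matrix();print(s['time'],s['tcp_pos'],np.arctan2(M[1,0],M[0,0]),M[:,2])
o=[]
for n,(x,y) in (('top',(370,120)),('side',(250,50))):
    im=eyes.capture(n);o.append(cv2.resize(im[y:y+180,x:x+180],(400,400),interpolation=cv2.INTER_CUBIC))
    cv2.imwrite(f'pics/{n}2.png',im)
    for r in finder.tip_of('wide_spanner_grip',n)[:4]: print(n,np.round(r['at'],1),round(r['confidence'],2))
cv2.imwrite('pics/pair2.png',np.hstack(o))
E
```

```text
time: 5.45
tcp_pos: [500.5, -189.1, 150.1]
orientation: [-0.001, 1.0, 0.02, -0.002]
wrist_force: [-0.6, 0.4, -1.9]
grip_width: 21.3
5.45 [ 500.50021925 -189.07678039  150.14550887] 0.0407983542499308 [-0.00337723  0.00161319 -0.999993  ]
top [488.4 206.5] 0.81
top [296.3 120.5] 0.81
top [216.8 348.7] 0.72
side [220.2 216.7] 0.92
side [354.9 118.4] 0.9
side [357.3 339.6] 0.79
```

View pics/pair2.png

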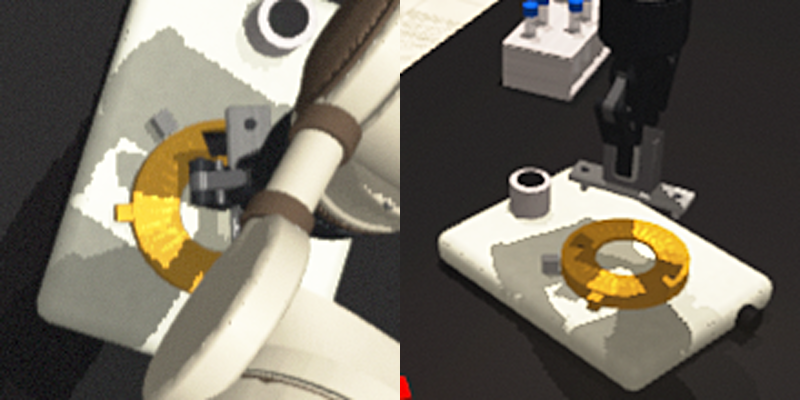

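```bash
python3 - <<'E'
from h import *
z=138
print(atz('top',[482.5,176.2],z),atz('side',[332.4,136.4],z),atz('side',[375.6,138.2],z))
for dx in(46,-46): print(proj('top',[501+dx,-190,z]),proj('side',[501+dx,-190,z]))
print(tri([488.4,206.5],[354.9,118.4]))
E
```

```text
[ 546.42255279 -188.83905529  138.        ] [ 527.20460867 -150.23711795  138.        ] [ 450.55098213 -188.81065361  138.        ]
[483.3243973  175.79528434] [332.9985014  124.11295016]
[483.66173745 241.21056122] [373.81642647 137.25210963]
(array([ 499.86302448, -188.9975355 ,  167.26870337]), np.float64(1.9806764934971086))
```

```bash
python3 -m creep '[{"turn":[0,0,0],"offset":[1,-1.5,-30],"grip":0},{"turn":[0,0,0],"offset":[1,-1.5,-50],"grip":0},{"turn":[0,0,0],"offset":[1,-1.5,-56],"grip":0},{"turn":[0,0,0],"offset":[1,-1.5,-58],"grip":0},{"turn":[0,0,0],"offset":[1,-1.5,-60],"grip":0},{"turn":[0,0,0],"offset":[1,-1.5,-62],"grip":0},{"turn":[0,0,0],"offset":[1,-1.5,-64],"grip":0},{"turn":[0,0,0],"offset":[1,-1.5,-64],"grip":0}]'
```

```text
time: 6.45
tcp_pos: [502.1, -191.5, 87.2]
orientation: [-0.0, 1.0, 0.02, -0.001]
wrist_force: [-0.8, 0.8, -3.1]
grip_width: 21.3
```

No contact with the tips about 4 mm below the collar top, so they are in the holes. Carrying on down.

```bash
python3 -m creep '[{"turn":[0,0,0],"offset":[-0.5,0.5,-3],"grip":0},{"turn":[0,0,0],"offset":[-0.5,0.5,-5],"grip":0},{"turn":[0,0,0],"offset":[-0.5,0.5,-7],"grip":0},{"turn":[0,0,0],"offset":[-0.5,0.5,-9],"grip":0},{"turn":[0,0,0],"offset":[-0.5,0.5,-10],"grip":0},{"turn":[0,0,0],"offset":[-0.5,0.5,-10],"grip":0},{"turn":[0,0,0],"offset":[-0.5,0.5,-10],"grip":0}]'
```

```text
time: 7.15
tcp_pos: [501.7, -191.1, 77.2]
orientation: [-0.0, 1.0, 0.02, -0.001]
wrist_force: [0.3, 0.2, -1.3]
grip_width: 21.4
```

At home height with no force on it. Turning clockwise.

```bash
python3 -m creep '[{"turn":[0,0,-0.06],"offset":[0,0,0],"grip":0},{"turn":[0,0,-0.12],"offset":[0,0,0],"grip":0},{"turn":[0,0,-0.18],"offset":[0,0,0],"grip":0},{"turn":[0,0,-0.24],"offset":[0,0,0],"grip":0},{"turn":[0,0,-0.3],"offset":[0,0,0],"grip":0},{"turn":[0,0,-0.36],"offset":[0,0,0],"grip":0},{"turn":[0,0,-0.42],"offset":[0,0,0],"grip":0},{"turn":[0,0,-0.48],"offset":[0,0,0],"grip":0},{"turn":[0,0,-0.54],"offset":[0,0,0],"grip":0},{"turn":[0,0,-0.6],"offset":[0,0,0],"grip":0},{"turn":[0,0,-0.66],"offset":[0,0,0],"grip":0},{"turn":[0,0,-0.7],"offset":[0,0,0],"grip":0},{"turn":[0,0,-0.7],"offset":[0,0,0],"grip":0}]'
cat > st.py <<'E'
from h import *
from scipy.spatial.transform import Rotation as Ro
s=sense();M=Ro.from_quat(np.roll(s['orientation'],-1)).as_matrix();print(s['time'],'yaw',np.arctan2(M[1,0],M[0,0]).round(4),'M',np.round(s['moment'],2),'F',np.round(s['wrist_force'],1),'p',np.round(s['tcp_pos'],1))
E
python3 st.py; python3 - <<'E'
from h import *
o=[]
for n,(x,y) in (('top',(370,120)),('side',(250,50))):
    im=eyes.capture(n);o.append(cv2.resize(im[y:y+180,x:x+180],(400,400),interpolation=cv2.INTER_CUBIC))
cv2.imwrite('pics/pair3.png',np.hstack(o))
E
```

```text
time: 8.45
tcp_pos: [501.4, -191.1, 77.1]
orientation: [-0.0, 0.946, -0.324, -0.001]
wrist_force: [-1.4, 0.2, -2.1]
grip_width: 21.5
8.45 yaw -0.6596 M [-0.04  0.26  0.02] F [-1.4  0.2 -2.1] p [ 501.4 -191.1   77.1]
```

View pics/pair3.png

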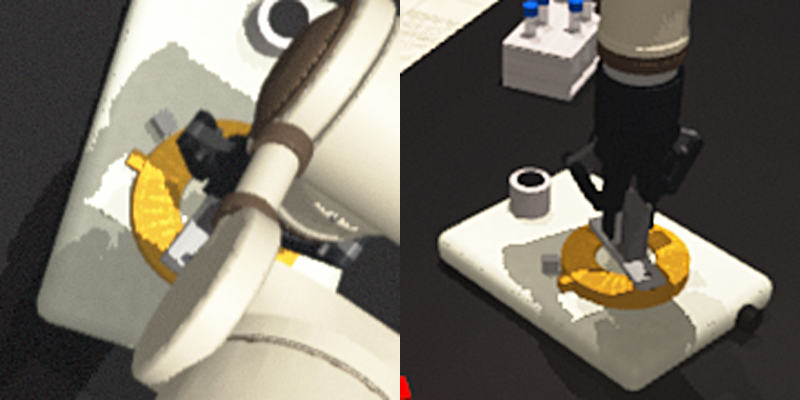

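The collar is turning: the lug is now at crop (137,158) and the stop at (160,125). Continuing in small steps while watching the moment.

```bash
python3 -m creep '[{"turn":[0,0,-0.04],"offset":[0,0,0],"grip":0},{"turn":[0,0,-0.08],"offset":[0,0,0],"grip":0},{"turn":[0,0,-0.12],"offset":[0,0,0],"grip":0},{"turn":[0,0,-0.16],"offset":[0,0,0],"grip":0},{"turn":[0,0,-0.2],"offset":[0,0,0],"grip":0},{"turn":[0,0,-0.2],"offset":[0,0,0],"grip":0}]'; python3 st.py; python3 -m creep '[{"turn":[0,0,-0.02],"offset":[0,0,0],"grip":0},{"turn":[0,0,-0.04],"offset":[0,0,0],"grip":0}]'; python3 st.py;  python3 -m creep '[{"turn":[0,0,-0.02],"offset":[0,0,0],"grip":0},{"turn":[0,0,-0.04],"offset":[0,0,0],"grip":0}]'; python3 st.py
```

```text
time: 9.15
tcp_pos: [501.2, -191.2, 77.1]
orientation: [-0.0, 0.909, -0.416, -0.001]
wrist_force: [-2.4, -0.2, -1.9]
grip_width: 21.2
9.15 yaw -0.8582 M [-0.16  0.35  0.07] F [-2.4 -0.2 -1.9] p [ 501.2 -191.2   77.1]
time: 9.35
tcp_pos: [501.1, -191.2, 77.1]
orientation: [-0.0, 0.901, -0.434, -0.001]
wrist_force: [-2.1, 0.4, -1.3]
grip_width: 20.9
9.35 yaw -0.8987 M [-0.16  0.44  0.2 ] F [-2.1  0.4 -1.3] p [ 501.1 -191.2   77.1]
time: 9.55
tcp_pos: [501.0, -191.2, 77.1]
orientation: [-0.0, 0.892, -0.453, -0.001]
wrist_force: [-2.1, -0.4, -2.0]
grip_width: 21.3
9.55 yaw -0.94 M [-0.07  0.41  0.4 ] F [-2.1 -0.4 -2. ] p [ 501.  -191.2   77.1]
```

```bash
python3 -m creep '[{"turn":[0,0,-0.02],"offset":[0,0,0],"grip":0},{"turn":[0,0,-0.04],"offset":[0,0,0],"grip":0}]'; python3 st.py;  python3 - <<'E'
from h import *
o=[]
for n,(x,y,w) in (('top',(400,140,110)),('side',(290,120,110))):
    im=eyes.capture(n);o.append(cv2.resize(im[y:y+w,x:x+w],(400,400),interpolation=cv2.INTER_CUBIC))
cv2.imwrite('pics/pair4.png',np.hstack(o))
E
```

```text
time: 9.75
tcp_pos: [501.0, -191.2, 77.1]
orientation: [0.0, 0.883, -0.469, -0.001]
wrist_force: [-0.9, -0.6, -0.8]
grip_width: 21.2
9.75 yaw -0.9771 M [0.09 0.34 2.57] F [-0.9 -0.6 -0.8] p [ 501.  -191.2   77.1]
```

View pics/pair4.png

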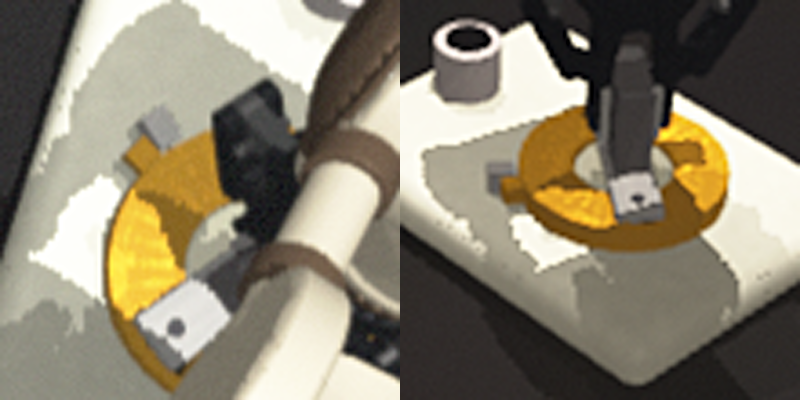

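The lug is up against the stop and the moment jumped to 2.6 N m. Backing off into the play, seating gently, then releasing.

```bash
python3 -m creep '[{"turn":[0,0,0.03],"offset":[0,0,0],"grip":0},{"turn":[0,0,0.07],"offset":[0,0,0],"grip":0},{"turn":[0,0,0.07],"offset":[0,0,-1],"grip":0},{"turn":[0,0,0.07],"offset":[0,0,-1],"grip":0}]'; python3 st.py
```

```text
time: 10.25
tcp_pos: [501.8, -191.1, 76.9]
orientation: [-0.0, 0.898, -0.439, -0.001]
wrist_force: [-1.2, 2.0, 4.2]
grip_width: 21.2
10.25 yaw -0.91 M [ 0.28  0.11 -0.  ] F [-1.2  2.   4.2] p [ 501.8 -191.1   76.9]
```

The bar is seated, with the collar pushing back up at about 6 N. Opening and lifting clear.

```bash
python3 -m creep '[{"turn":[0,0,0],"offset":[0,0,0],"grip":0.2},{"turn":[0,0,0],"offset":[0,0,0],"grip":0.5},{"turn":[0,0,0],"offset":[0,0,0],"grip":0.8},{"turn":[0,0,0],"offset":[0,0,0],"grip":0.9},{"turn":[0,0,0],"offset":[0,0,0],"grip":0.9},{"turn":[0,0,0],"offset":[0,0,0],"grip":0.9},{"turn":[0,0,0],"offset":[0,0,0],"grip":0.9},{"turn":[0,0,0],"offset":[0,0,20],"grip":0.9},{"turn":[0,0,0],"offset":[0,0,50],"grip":0.9},{"turn":[0,0,0],"offset":[0,0,90],"grip":0.9},{"turn":[0,0,0],"offset":[0,0,130],"grip":0.9},{"turn":[0,0,0],"offset":[-60,200,150],"grip":0.9},{"turn":[0,0,0],"offset":[-60,200,150],"grip":0.9},{"turn":[0,0,0],"offset":[-60,200,150],"grip":0.9},{"turn":[0,0,0],"offset":[-60,200,150],"grip":0.9},{"turn":[0,0,0],"offset":[-60,200,150],"grip":0.9},{"turn":[0,0,0],"offset":[-60,200,150],"grip":0.9},{"turn":[0,0,0],"offset":[-60,200,150],"grip":0.9}]'
python3 - <<'E'
from h import *
o=[]; a={}
for n,(x,y,w) in (('top',(390,130,130)),('side',(280,80,130))):
    im=eyes.capture(n);o.append(cv2.resize(im[y:y+w,x:x+w],(400,400),interpolation=cv2.INTER_CUBIC))
    a[n]=[r['at'] for r in finder.tip_of('wide_spanner_grip',n)]
cv2.imwrite('pics/pair5.png',np.hstack(o))
for n,g in a.items():
    e=proj(n,[501,-190.5,92]); print(n,'expected',e.round(1),'found',min(g,key=lambda q:np.linalg.norm(np.array(q)-e)))
E
```

```text
time: 12.05
tcp_pos: [442.2, 8.1, 226.9]
orientation: [0.0, 0.898, -0.44, -0.0]
wrist_force: [0.1, 0.4, -0.4]
grip_width: 77.0
top expected [475.3 211.5] found [478.1, 211.5]
side expected [351.7 149.3] found [355.1, 148.3]
```

View pics/pair5.png

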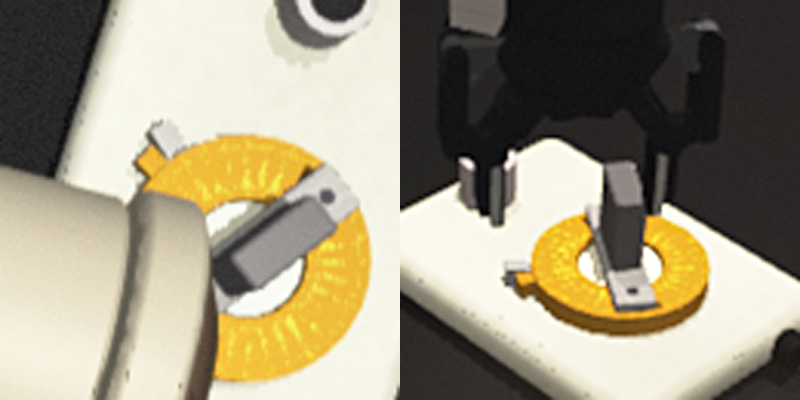

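The spanner stands in the holes with its bar flat, the lug is against the stop, and the gripper is well clear. Handing in.

```bash
python3 -c "
from rig import manip; print(manip.job_done())"
```

```text
the job is handed in; nothing more can be done
None
```

The job is done and handed in at about 12 s of the 43 s allowed. I picked up the wide grey spanner, set both prongs into the collar's holes and turned the collar clockwise until the lug met the stop block. There the moment jumped from about 0.4 to 2.6 N m. I then backed off slightly into the play, pressed the bar down lightly (about 6 N) and let go.

The last pictures show the lug against the stop and the bar flat on the collar. The spanner is standing, within about 3 px of its expected position in both cameras, and the gripper is clear of it. I never moved near the narrow spanner, though I did not check it again at the end. No check failed. The only disagreements were a 3–4 mm difference between measurements of the spanner, within the 6 mm of play, and one hand-read prong position in the side picture, which I discarded as misread.

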